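# Open the latched gate of the grooming cabinet

### The arm

A 6-joint arm with a two-finger parallel gripper is mounted at the origin on the work surface. World frame = base frame: x ahead of the robot, y to its left, z up, the work surface at z = 0. Lengths are in m, angles in rad, forces in N, time in s.
With the tool pointing down it reaches from about 0.375 to 0.975 m from the base axis. Payload 3.8 kg.
Tool frame: the origin (TCP) lies midway between the tips of the shut fingers; the grasp point (between the pads) lies 19 mm behind it; x points along the fingers, y is the direction in which the jaws open and shut, and the axes are right-handed (so a half turn about x gives the same grasp; the last joint's range is limited). The gripper opens to 88 mm and grips with 3 to 60 N. Pads are 18 mm wide; open, the fingers measure 123 mm over their backs; the gripper's body (75 mm by 187 mm) begins 45 mm behind the grasp point.
Start: joints at [1.068, 0.264, 1.604, -0, 1.274, -0.037], TCP at [0.303, 0.603, 0.239] pointing down, gripper open.
Joint ranges: [-2.63, 2.63], [-0.94, 2.18], [0.31, 2.57], [-1.31, 4.45], [0, 2.66], [-2.55, 2.55]. Speed limits (rad/s): [2.57, 2.57, 3.14, 3.14, 3.14, 3.14].

### API

Orientations are given as a rotation vector (axis times angle).
In Python, from cell import manip, inverse_kinematics, cams, order gives the robot as it stands. Calls block until the motion is done:
- manip.move_pose(position, orientation): joint-space move of the TCP to a pose.
- manip.move_linear(position, rate=0.15, rot=None): straight line of the TCP; rot=None keeps the orientation; rate is the mean speed in m/s.
- manip.set_joints(angles): joint-space move.
- manip.set_gripper(opening, force=None): finger opening in m; force is the grip in N (None keeps the last); returns when the fingers have stopped.
- manip.dwell(seconds).
- inverse_kinematics(position, orientation): joint angles nearest the present ones, or None.
- manip.state(): the state.
- cams.capture(name): name is "side" or "top" or "wrist"; returns a dict with "image" (480x640x3 uint8, blue, green, red), "z_map" (480x640 float32, m along the optical axis (not along the pixel's ray), 0 where there is no reading), "intrinsics" (3x3 intrinsics, pixels), "position" and "orientation" of the camera in the world; the wrist camera has in their place "T_tool_cam" (4x4, takes a point from camera to tool coordinates, whose origin is the TCP and whose axes are the tool frame's). Camera axes: x right, y down, z forward; pixel columns grow to the right and rows downward; lengths in m; the calibration is good to about 2 mm. The wrist camera is an equidistant fisheye: a pixel r from the principal point sees the ray r / f radians off the axis. A picture is of the moment at which its call begins: read the wrist's pose just before it.
A pose or a line that the arm cannot do raises manip.IKError and nothing moves.
- order.close_job(): hands the job in, once; it reports no verdict.
The state is a dict: "clock": time; "joint_pos": joint angles; "joint_velocities": joint speeds; "tau": joint torques, N m; "tool_pos": TCP position; "tcp_rot": TCP orientation; "contact_force": force on the tool from outside, world axes, zero at the start; "moment": the same for the moment, N m; "gripper_width": finger opening in m.
Only numpy, scipy, OpenCV 4.12 (cv2) and the standard library are available. Lean on these libraries where they do the work, as an engineer would, in place of code of your own. Each camera call takes 0.05 s, during which the arm holds its last target. There are 200 camera calls.

### The job

Open the gate of the low grooming cabinet: gently lift the steel latch bar by its upright knob until it is out of its keeper, feeling for the keeper's sprung hood so that neither the lip nor the hood is forced, and keep it up while you swing the gate towards you to about a right angle. Then let the bar down level again, leave the gate standing wide open, and disturb nothing else.

Things in the scene. Friction and masses are not known exactly. Their poses are not given: they have to be found in the camera images.
- cabinet: Low wooden cabinet on the counter, 200 (x) x 304 (y) x 160 mm tall, open on top, fixed. Origin: centre of its underside, on the counter. Its x axis points from the front to the back: the gate is at the front (-x side), y to the left as seen by someone facing the front, z up.
- gate_hinge (a point): Point on the gate's vertical hinge axis, at the gate's left (+y) end, 145 mm above the counter. The gate is a wooden frame with a glass pane, 220 mm long from the hinge to its free (-y) edge, 16 mm thick, centred on the hinge axis, from 30 to 165 mm above the counter.
- gate (a joint): Swing of the gate, rad: 0 closed, grows as it opens towards the cabinet's -x side (seen from above it turns clockwise about the hinge), stop at 1.9. Its hinge has a friction of about 0.25 N m and stays where it is left.
- pivot (a point): Pivot of the latch bar on the gate's outer face: 75 mm along the gate from the hinge, 15 mm out from the gate's middle plane, 145 mm above the counter; its axis is square to the gate. The point turns with the bar; with the bar level and the gate shut its axes are parallel to the cabinet's.
- knob (a point): Centre of the steel ball knob, 22 mm across, on an upright stem (8 mm across the gate, 12 mm along it) of the latch bar: 125 mm along the bar from the pivot towards the free edge, 60 mm above the bar's middle line, 40 mm above the gate's top edge. To be pinched from above, best across the gate. It moves on an arc about the pivot as the bar lifts (up, a little towards the hinge), about the gate hinge as the gate swings.
- latch (a joint): Angle of the latch bar, rad: 0 level (its own rest, where it lies by its weight), growing as its free end lifts, stop at 0.32. The bar is 10 mm thick, 14 mm high and weighs about 0.14 kg with its knob.
- nose: The free end of the latch bar, 10 x 58 x 14 mm, centred 156 mm along the bar from the pivot; it reaches past the gate's free edge in front of the post and lies in the keeper. Origin at its centre.
- post: Fixed wooden post, 26 x 34 x 200 mm, beside the gate's free edge; origin at the centre of its foot, axes parallel to the cabinet's. It carries the keeper: a dark steel bracket, 8 mm wide, with an upright lip 5 mm in front of the nose and a sprung hood above it. More than 12 N from the nose, on lip or hood, bends the keeper.
- post_face (a point): Point on the post's front face level with the middle of the level bar (145 mm above the counter). The keeper sits here, 169 mm along the bar from the pivot, at a height that differs each time and is not measured: the top of its lip stands 5 to 35 mm above the underside of the level nose, so the nose must rise by more than that.
- post_top (a point): Centre of the post's top. Under it, on the front, is the keeper's hood, a strip on a spring of 5 N per mm: the rising nose touches it 2.5 to 4 mm after it has cleared the lip. The hood does not reach out over the lip. Lift slowly until the hand bears 4 to 5 N in all (counted from free air: pinching itself may load the knob), keep that height (to about 1 mm), and swing.
- dispenser_center (a point): Centre of a chrome push dispenser, 66 mm across and 156 mm tall, standing to the right of the cabinet; to be left alone.
- trimmer_center (a point): Centre of a black beard trimmer, 145 x 38 x 32 mm, lying on the counter to the right in front of the cabinet; to be left alone.
- comb_center (a point): Centre of a cedar comb, 170 x 36 x 7 mm, lying flat in front of the cabinet (the gate's lower edge, 30 mm above the counter, passes over it); to be left alone.
- file_center (a point): Centre of a steel nail file, 145 x 14 x 7 mm, lying flat in front of the cabinet (the gate passes over it); to be left alone.
- tumbler_center (a point): Centre of a glass tumbler, 72 mm across, 100 mm tall, to the left of the cabinet; to be left alone.
- jar_center (a point): Centre of a white jar, 64 mm across, 55 mm tall, inside the cabinet; to be left alone.
- cologne_center (a point): Centre of an amber bottle, 52 mm across, 115 mm tall, inside the cabinet; to be left alone.

How it is judged:
By the outcome, as a careful person would: the job done as asked, in the order asked, and still so for the second after the job is handed in, with the robot touching nothing.
It also fails if it takes over 70 s, if anything falls off the work surface, if the arm or the gripper's body presses on something with over 40 N, if the wrist force passes 120 N, or if a joint passes its speed limit or range.

## Working session

There is one attempt and no reset: what is moved stays moved. The work goes in short steps, each a Python script; the robot and the scene stay as the last script left them, time stands still between calls to the robot, and variables do not carry over. Pictures are saved under pics/ and viewed, about 8 in all and at most 12, crops included, and the job is handed in when it is done.

```bash
mkdir -p pics; ls; python3 - <<'E'
from cell import manip, cams
import cv2, numpy as np, pickle
for n in("top","side"):
    c=cams.capture(n); cv2.imwrite(f"pics/{n}0.png",c["image"]); pickle.dump(c,open(f"{n}0.pkl","wb"))
    print(n,c["intrinsics"].tolist(),c["position"],c["orientation"])
s=manip.state(); print(s)
E
```

```text
pics
top [[544.4649602783114, 0.0, 325.756100814447], [0.0, 544.4649602783114, 244.44133475775456], [0.0, 0.0, 1.0]] [0.57552645 0.03723537 1.09599953] [-2.19586082  2.14652648 -0.08249962]
side [[534.4900715173926, 0.0, 316.6855476753694], [0.0, 534.4900715173926, 231.2631491835905], [0.0, 0.0, 1.0]] [0.55979499 0.75217171 0.93128229] [-0.21075936  2.90230101 -1.09519489]
{'clock': 0.1, 'joint_pos': array([ 1.06811479e+00,  2.64701480e-01,  1.60519792e+00, -2.38590428e-05,
        1.27371255e+00, -3.69046411e-02]), 'joint_velocities': array([ 1.14501982e-03, -2.60838949e-04, -2.15899807e-03,  6.82265797e-04,
       -6.59783768e-06,  1.09733432e-03]), 'tau': array([ 9.49928699e-05, -5.03619111e+01, -3.58070719e+01,  7.30340229e-02,
        2.33343261e-02, -7.28736904e-05]), 'tool_pos': array([0.30286234, 0.60253722, 0.23751791]), 'tcp_rot': array([ 0.36369615,  1.54028488, -0.36678591]), 'contact_force': array([-0.53642519,  0.08268879,  0.10335511]), 'moment': array([-0.00738172, -0.00999778,  0.00200216]), 'gripper_width': 0.08805992553517636}
```

View pics/top0.png

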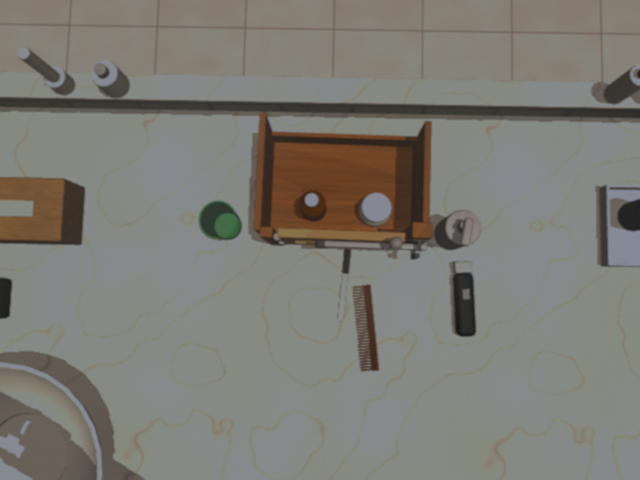

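View pics/side0.png

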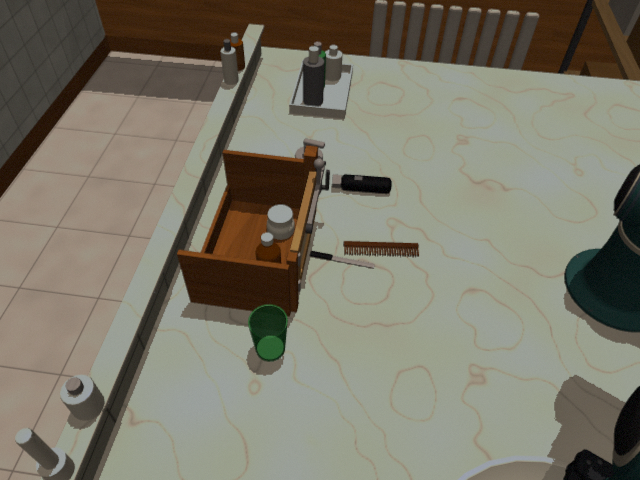

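The top view shows the cabinet (258–432, 115–240). The gate lies along row ~240, the knob is near (397,243), the post near (421,230) and the dispenser at (463,228). I'll enlarge this area.

```bash
cat > h.py <<'E'
import numpy as np, pickle, cv2
from scipy.spatial.transform import Rotation as R
def load(n): return pickle.load(open(n+".pkl","rb"))
def world(c,u,v,z=None):
    K=c["intrinsics"]; M=R.from_rotvec(c["orientation"]).as_matrix()
    d=M@np.linalg.inv(K)@[u,v,1.]; p=np.array(c["position"])
    if z is None: return p+d*c["z_map"][int(round(v)),int(round(u))]
    return p+d*(z-p[2])/d[2]
E
python3 - <<'E'
from h import *
c=load("top0")
cv2.imwrite("pics/top0c.png",cv2.resize(c["image"][195:275,250:450],(800,320),interpolation=cv2.INTER_CUBIC)*1)
s=load("side0"); cv2.imwrite("pics/side0c.png",cv2.resize(s["image"][125:325,230:350],(480,800)[:2] if 0 else (360,600),interpolation=cv2.INTER_CUBIC))
E
python3 - <<'E'
import cv2,numpy as np
a=cv2.imread("pics/top0c.png");b=cv2.imread("pics/side0c.png")
E
```

```text
(no output)
```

View pics/top0c.png

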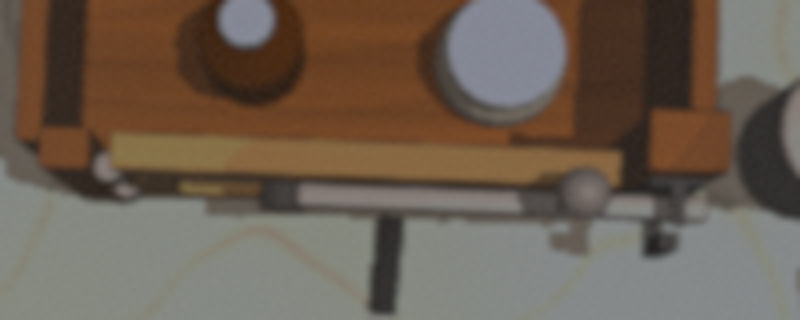

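```bash
python3 - <<'E'
from h import *
c=load("top0")
def w(x,y,z): return world(c,(x+.5)/4-.5+250,(y+.5)/4-.5+195,z)
for n,x,y,z in [("knob",585,190,.205),("post",690,141,.2),("gi0",115,133,.165),("gi1",622,152,.165),("go0",115,170,.165),("go1",618,185,.165),
  ("bar0",290,195,.15),("bar1",700,207,.152),("lip",665,205,.16)]: print(n,w(x,y,z).round(4))
k=w(585,190,.205)
d=world(c,396,242); print("depth knob",d.round(4), world(c,422,230).round(4), world(c,421,229).round(4))
E
```

```text
knob [ 0.6598 -0.0667  0.205 ]
post [ 0.6815 -0.1104  0.2   ]
gi0 [0.6837 0.131  0.165 ]
gi1 [ 0.6803 -0.087   0.165 ]
go0 [0.6677 0.1305 0.165 ]
go1 [ 0.666  -0.0855  0.165 ]
bar0 [0.6599 0.0553 0.15  ]
bar1 [ 0.6585 -0.1228  0.152 ]
lip [ 0.6583 -0.1064  0.16  ]
depth knob [ 0.6588 -0.0655  0.2172] [ 0.6813 -0.1101  0.2002] [ 0.683  -0.1085  0.1997]
```

```bash
cat >> h.py <<'E'
PSI=-0.013
K0=np.array([.6598,-.0667,.205])
def setk(k,psi):
    global K0,PSI
    K0=np.array(k);PSI=psi
def rotz(a): return R.from_euler("z",a)
def pose(th,phi,sgn=1,dz=0.):
    """TCP position, rotvec for gate angle th, latch angle phi (tool tilts with the bar)"""
    C=rotz(PSI)
    kc=np.array([-.015,-.2,0])               # knob rel. hinge, cabinet frame (level)
    piv=np.array([-.015,-.075,-.06])
    T=R.from_euler("x",-phi)                  # -y end lifts
    G=rotz(-th)
    hinge=K0-C.apply(kc)
    x=np.array([0,0,-1.]);y=np.array([sgn,0,0.]);M=np.stack([x,y,np.cross(x,y)],1)
    rot=C*G*T*R.from_matrix(M)
    g=hinge+C.apply(G.apply(piv+T.apply(kc-piv)))
    tan=C.apply(G.apply(T.apply(np.array([0,.06,.125])/np.hypot(.06,.125))))
    p=g+rot.apply([.019,0,0])+np.array([0,0,dz])
    return p,rot.as_rotvec(),tan
E
python3 - <<'E'
from h import *
from cell import inverse_kinematics as ik, manip
for s in(1,-1):
  for th,phi,dz in [(0,0,.12),(0,0,0),(0,.25,0),(.8,.25,0),(1.57,.25,0),(1.57,0,0.1)]:
    p,r,_=pose(th,phi,s,dz); q=ik(p,r); print(s,th,phi,p.round(3),None if q is None else np.round(q,2))
E
```

```text
1 0 0 [ 0.66  -0.067  0.306] [-0.14  0.21  1.55 -0.    1.38 -0.13]
1 0 0 [ 0.66  -0.067  0.186] [-0.14  0.28  1.69 -0.    1.18 -0.13]
1 0 0.25 [ 0.66  -0.053  0.216] [ 0.01  0.26  1.67 -0.27  1.23  0.12]
1 0.8 0.25 [0.532 0.016 0.216] [ 0.08  0.14  1.81 -0.16  1.39  0.94]
1 1.57 0.25 [0.492 0.15  0.216] [0.21 0.14 1.82 0.06 1.43 1.78]
1 1.57 0 [0.478 0.151 0.286] [ 0.26 -0.1   1.91 -0.    1.33  1.84]
-1 0 0 [ 0.66  -0.067  0.306] None
-1 0 0 [ 0.66  -0.067  0.186] None
-1 0 0.25 [ 0.66  -0.053  0.216] None
-1 0.8 0.25 [0.532 0.016 0.216] [ 0.08  0.14  1.81 -0.16  1.39 -2.2 ]
-1 1.57 0.25 [0.492 0.15  0.216] [ 0.21  0.14  1.82  0.06  1.43 -1.36]
-1 1.57 0 [0.478 0.151 0.286] [ 0.26 -0.1   1.91 -0.    1.33 -1.3 ]
```

```bash
python3 - <<'E'
from h import *
from cell import manip, cams
p,r,_=pose(0,0,1,.09)
manip.move_pose(p,r); manip.dwell(.3)
s=manip.state(); c=cams.capture("wrist"); c["st"]=s; pickle.dump(c,open("w1.pkl","wb"))
cv2.imwrite("pics/w1.png",c["image"]); print(s["clock"],s["tool_pos"],s["tcp_rot"],r,s["contact_force"],c["T_tool_cam"],c["intrinsics"])
E
```

```text
3.0833 [ 0.65985834 -0.06625583  0.27598835] [ 1.21835362  1.20338003 -1.21824277] [ 1.21876686  1.20302499 -1.21876686] [ 0.20232738 -0.91311281 -0.20214587] [[-1.14220976e-05 -2.75482411e-01  9.61306112e-01 -1.46907335e-01]
 [ 9.99999991e-01  1.24029078e-04  4.74249840e-05 -1.95496506e-04]
 [-1.32294660e-04  9.61306104e-01  2.75482407e-01 -7.16204973e-02]
 [ 0.00000000e+00  0.00000000e+00  0.00000000e+00  1.00000000e+00]] [[371.64829954   0.         321.28358692]
 [  0.         371.64829954 243.69607078]
 [  0.           0.           1.        ]]
```

View pics/w1.png

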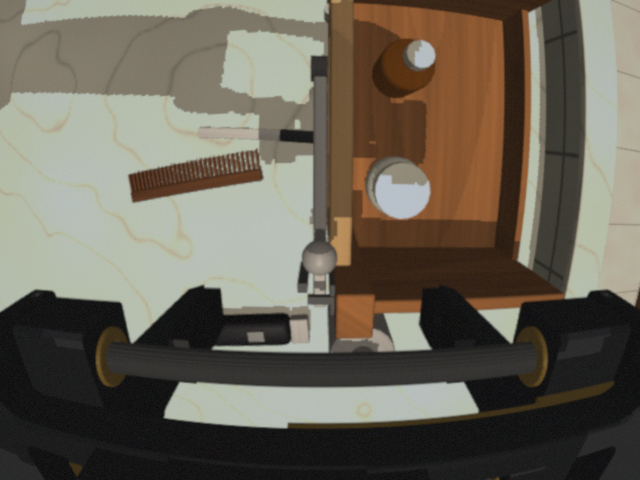

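Knob ball at (319,258), bar running along column ~320 (rows 75–230), gate top at columns 332–352. The fingers are near (205,305) and (438,305), so the tool is about centred on the knob across the gate.

```bash
cat >> h.py <<'E'
def wworld(c,u,v,z=None):
    K=c["intrinsics"]; T=np.array(c["T_tool_cam"]); s=c["st"]
    a=np.array([u-K[0,2],v-K[1,2]])/K[0,0]; t=np.hypot(*a)
    d=np.r_[a/t*np.sin(t),np.cos(t)]; Rt=R.from_rotvec(s["tcp_rot"])
    dw=Rt.apply(T[:3,:3]@d); o=np.array(s["tool_pos"])+Rt.apply(T[:3,3])
    if z is None: return o+dw/d[2]*c["z_map"][int(round(v)),int(round(u))]
    return o+dw*(z-o[2])/dw[2]
E
python3 - <<'E'
from h import *
c=load("w1"); g=c["image"]
for n,u,v,z in [("knob",319,258,.205),("knobdepth",319,258,None),("bar a",320,90,.152),("bar b",321,225,.152),("gate a",342,15,.165),("gate b",343,250,.165)]: print(n,wworld(c,u,v,z).round(4))
cv2.imwrite("pics/w1c.png",cv2.resize(g[200:350,270:390],(640,800)[:2] if 0 else (480,600),interpolation=cv2.INTER_CUBIC))
E
```

```text
knob [ 0.6583 -0.0662  0.205 ]
knobdepth [ 0.6584 -0.0624  0.2166]
bar a [0.6601 0.042  0.152 ]
bar b [ 0.6596 -0.0577  0.152 ]
gate a [0.676  0.0955 0.165 ]
gate b [ 0.6754 -0.0735  0.165 ]
```

View pics/w1c.png

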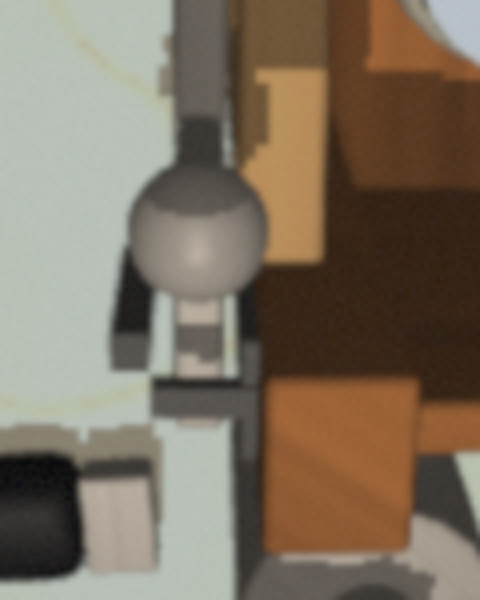

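The knob is at crop (199,230), and the wrist and top views agree to 1–2 mm. Next: record free-air references, descend and pinch.

```bash
sed -i 's/^PSI=.*/PSI=-0.007/; s/^K0=.*/K0=np.array([.6588,-.0665,.205])/' h.py; cat >> h.py <<'E'
def force(m,n=15,dt=.02):
    f=[]
    for _ in range(n): m.dwell(dt); f.append(m.state()["contact_force"])
    f=np.array(f); return f.mean(0),f.std(0)
E
python3 - <<'E'
from h import *
from cell import manip
out={}
for phi in (.2,0):
    p,r,_=pose(0,phi,1,.06); manip.move_linear(p,.15,rot=r); manip.dwell(.2)
    out[phi],sd=force(manip); print(phi,out[phi].round(2),sd.round(2))
p,r,_=pose(0,0,1,0); manip.move_linear(p,.1,rot=r); manip.dwell(.2)
out["g"],sd=force(manip); print("down",out["g"].round(2),sd.round(2),manip.state()["tool_pos"]-p)
pickle.dump(out,open("ref.pkl","wb"))
manip.set_gripper(.03,5); print(manip.state()["gripper_width"],force(manip)[0].round(2))
manip.set_gripper(.015,8); manip.dwell(.2); print(manip.state()["gripper_width"],force(manip)[0].round(2),manip.state()["moment"],manip.state()["clock"])
E
```

```text
0.2 [-0.17 -0.15 -0.01] [0.48 0.46 0.68]
0 [ 0.06 -0.06 -0.02] [0.55 0.5  0.47]
down [-0.06 -0.06 -0.3 ] [0.6  0.48 0.69] [1.50368368e-04 2.24579755e-06 3.49659664e-04]
0.02989661696922739 [-0.07  0.03 -0.19]
0.020652697381996404 [-2.39  0.08  1.83] [-0.0414384   0.54150823  0.01558973] 7.8917
```

```bash
python3 - <<'E'
from h import *
from cell import manip
p,r,_=pose(0,0,1,0)
for dx in (-.0005,-.001,-.0015):
    manip.move_linear(p+[dx,0,0],.02); manip.dwell(.2); f,_=force(manip); print(dx,f.round(2),(manip.state()["tool_pos"]-p).round(4))
    if f[0]>-.5: break
manip.set_gripper(.015,20); manip.dwell(.2); f,_=force(manip); s=manip.state(); print(s["gripper_width"],f.round(2),s["tool_pos"]-p,s["clock"])
E
```

```text
-0.0005 [-0.87 -0.02  0.62] [-0.0003  0.      0.    ]
-0.001 [ 1.32  0.23 -0.15] [-0.0009  0.0001  0.0001]
0.020007744281203554 [1.34 0.73 0.36] [-9.43900095e-04  4.82687680e-05  6.78548737e-05] 9.9583
```

```bash
sed -i 's/^K0=.*/K0=np.array([.6580,-.0665,.205])/' h.py; python3 - <<'E'
from h import *
from cell import manip
ref=load("ref"); f0=(ref[.2]+ref[0]+ref["g"])/3
log=[]
def go(phi,n=5,settle=.06):
    p,r,t=pose(0,phi); manip.move_linear(p,.02,rot=r); manip.dwell(settle)
    f=force(manip,n)[0]-f0; L=-f@t; log.append([phi,L,*f]); return L
phi=0;
for phi in (.012,.024,.036):
    L=go(phi)
    if L>3: print("early",L); break
base=[]
t0=manip.state()["clock"]
while phi<.25 and L<6:
    phi+=.003; L=go(phi)
    b=np.median([x[1] for x in log[-9:-1]])
    if L>b+1.2:
        L=go(phi,12,.1)
        if L>b+1.2: break
    if manip.state()["clock"]>42: print("time"); break
s=manip.state()
for x in log[::4]+log[-4:]: print(np.round(x,3))
print("phi",phi,L,"base",b,s["clock"],s["tool_pos"]-pose(0,phi)[0])
pickle.dump((phi,b,f0),open("lift.pkl","wb"))
E
```

```text
[ 0.012  0.875  0.017 -0.54  -0.709]
[ 0.042  0.591 -1.077 -0.226 -0.545]
[ 0.054  1.019 -0.836 -0.661 -0.796]
[ 0.066  0.803 -0.455 -0.237 -0.786]
[ 0.078  0.983 -0.268 -0.617 -0.778]
[ 0.09   2.141  0.571 -1.124 -1.824]
[ 0.084  0.629 -0.165 -0.598 -0.378]
[ 0.087  1.019 -0.331 -0.878 -0.663]
[ 0.09   2.141  0.571 -1.124 -1.824]
[ 0.09   3.021  0.581 -1.738 -2.484]
phi 0.09000000000000004 3.021097230197992 base 0.8266588870349276 18.7333 [-1.76786713e-05 -6.11164618e-05 -7.29690439e-05]
```

```bash
python3 - <<'E'
from h import *
from cell import manip
phi,b,f0=load("lift")
for i in range(6):
    p,r,t=pose(0,phi); manip.move_linear(p,.02,rot=r); manip.dwell(.15)
    f=force(manip,20)[0]-f0; L=-f@t; print(round(phi,4),f.round(2),"Ft",L.round(2),"eqz",(L*1.11).round(2),np.linalg.norm(f).round(2))
    if L*1.11>=4.1: break
    phi+=.0008
print(manip.state()["clock"]); pickle.dump((phi,b,f0),open("lift2.pkl","wb"))
E
```

```text
0.09 [ 0.83 -1.85 -2.71] Ft 3.27 eqz 3.63 3.39
0.0908 [ 1.11 -2.25 -3.16] Ft 3.87 eqz 4.29 4.04
20.2
```

```bash
python3 - <<'E'
from h import *
from cell import manip
phi,b,f0=load("lift2")
def go(th,rate):
    p,r,t=pose(th,phi); manip.move_linear(p,rate,rot=r)
    f=force(manip,4)[0]-f0; G=rotz(PSI-th); fl=G.inv().apply(f)
    print(round(np.degrees(th),1),"normal,along,z",fl.round(2),"dz",(manip.state()["tool_pos"]-p)[2].round(5)); return fl
for d in (1,2,3,4,6,8,10,13,16,20):
    fl=go(np.radians(d),.03)
    if np.abs(fl).max()>8: print("STOP"); break
s=manip.state(); print(s["clock"],s["gripper_width"])
E
```

```text
1.0 normal,along,z [ 2.16 -2.17 -3.85] dz -0.0
2.0 normal,along,z [ 1.1  -1.62 -3.32] dz -4e-05
3.0 normal,along,z [-0.18  0.19 -1.09] dz 0.00031
4.0 normal,along,z [-0.24  0.79 -1.18] dz 2e-05
6.0 normal,along,z [-0.47  0.94 -1.37] dz -0.00025
8.0 normal,along,z [-0.19  2.09 -1.69] dz -0.00023
10.0 normal,along,z [-0.21  3.22 -2.58] dz -0.0002
13.0 normal,along,z [-0.73  5.04 -3.37] dz -0.00028
16.0 normal,along,z [ 0.22  5.88 -4.38] dz -0.00013
20.0 normal,along,z [ 0.15  6.09 -4.59] dz -6e-05
24.65 0.019740403872339257
```

The nose is clear of the keeper: the hood load dropped at about 3°. The hinge estimate is slightly off, because a pull along the gate is building up. I'll add a compliant radial correction.

```bash
cat > sw.py <<'E'
from h import *
from cell import manip
import sys
phi,b,f0=load("lift2")
try: e=load("e")
except Exception: e=0.
def go(th,rate,n=5):
    global e
    p,r,t=pose(th,phi); G=rotz(PSI-th); p=p+G.apply([0,e,0]); manip.move_linear(p,rate,rot=r)
    f=force(manip,n)[0]-f0; fl=G.inv().apply(f)
    print(round(np.degrees(th),1),"e mm",round(e*1e3,2),fl.round(2)); 
    e+=np.clip((fl[1]-.3)/15000,-.0004,.0004)
    return fl
for d in map(float,sys.argv[1:]):
    fl=go(np.radians(d),.06)
    if np.abs(fl).max()>9: print("STOP"); break
s=manip.state(); print(s["clock"],s["gripper_width"]); pickle.dump(e,open("e.pkl","wb"))
E
python3 sw.py 20 20 20 20 22 24 27 30
```

```text
20.0 e mm 0.0 [ 0.29  5.79 -4.6 ]
20.0 e mm 0.37 [ 0.96  5.77 -4.53]
20.0 e mm 0.73 [ 0.91  4.43 -3.63]
20.0 e mm 1.01 [ 1.09  2.62 -2.92]
22.0 e mm 1.16 [-1.33  1.6  -1.81]
24.0 e mm 1.25 [-1.06  0.02 -1.55]
27.0 e mm 1.23 [-1.31 -0.   -0.68]
30.0 e mm 1.21 [-1.24 -0.14 -0.54]
27.4833 0.019820204600317016
```

```bash
python3 sw.py 33 36 40 44 48 52 56 60 64 68 72 76 80 84 88 91; python3 - <<'E'
from h import *
from cell import manip, cams
c=cams.capture("side"); cv2.imwrite("pics/side1.png",cv2.resize(c["image"][100:340,180:500],(800,600),interpolation=cv2.INTER_CUBIC))
E
```

```text
33.0 e mm 1.18 [-1.25 -0.45 -0.99]
36.0 e mm 1.13 [-1.26  0.89 -1.13]
40.0 e mm 1.17 [-1.45  0.9  -1.62]
44.0 e mm 1.21 [-1.09  2.22 -2.11]
48.0 e mm 1.34 [-1.15  2.71 -2.5 ]
52.0 e mm 1.5 [-1.23  3.03 -2.54]
56.0 e mm 1.68 [-1.72  2.4  -2.19]
60.0 e mm 1.82 [-1.32  1.97 -1.84]
64.0 e mm 1.93 [-0.94  1.22 -1.98]
68.0 e mm 1.99 [-1.73  1.13 -1.46]
72.0 e mm 2.05 [-1.44  0.68 -0.91]
76.0 e mm 2.07 [-1.76 -0.29 -0.76]
80.0 e mm 2.03 [-1.96 -0.32 -1.01]
84.0 e mm 1.99 [-1.68 -0.13 -0.93]
88.0 e mm 1.96 [-1.82 -0.14 -0.73]
91.0 e mm 1.93 [-1.7   0.08 -1.23]
34.6417 0.02001267592409226
```

View pics/side1.png

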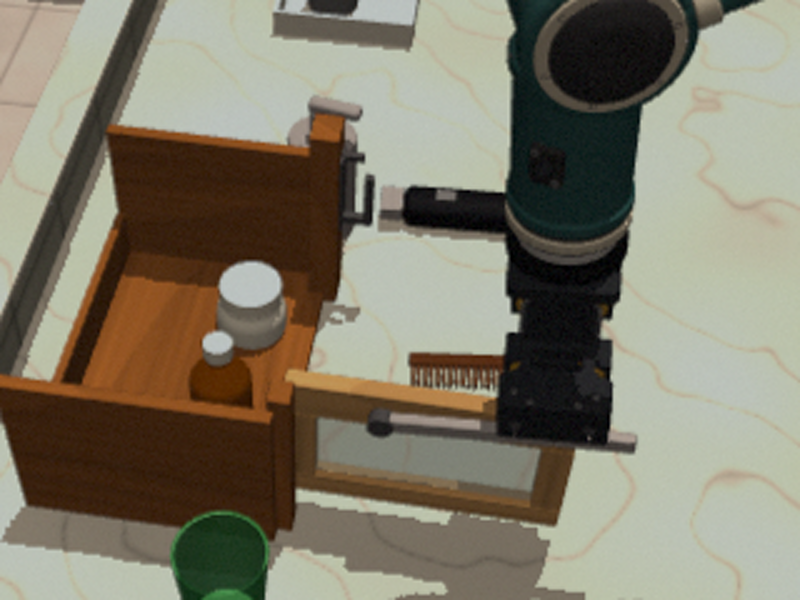

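The gate is open at about a right angle, the bar is still held up, and everything else looks in place. Next I lower the bar until it rests.

```bash
cat > low.py <<'E'
from h import *
from cell import manip, cams
phi,b,f0=load("lift2"); e=load("e"); th=np.radians(91); G=rotz(PSI-th)
for ph in [.075,.06,.045,.03,.02,.014,.009,.005,.002,0,-.002,-.004,-.006]:
    p,r,t=pose(th,ph); p=p+G.apply([0,e,0]); manip.move_linear(p,.03,rot=r); manip.dwell(.05)
    f=force(manip,6)[0]-f0; fl=G.inv().apply(f); L=-f@t; print(ph,fl.round(2),L.round(2))
    e+=np.clip((fl[1]-.3)/20000,-.0003,.0003) if ph>.01 else 0
    if L<-1.2: break
manip.dwell(.2); print(force(manip)[0]-f0)
E
python3 low.py
```

```text
0.075 [-0.53  0.69 -1.46] 0.92
0.06 [-0.28  0.36 -1.5 ] 1.14
0.045 [ 0.18  1.14 -1.47] 0.76
0.03 [ 0.33  0.99 -1.54] 0.91
0.02 [ 0.28  0.52 -1.62] 1.21
0.014 [-0.15  0.55 -1.19] 0.83
0.009 [ 0.72 -0.06 -1.28] 1.17
0.005 [ 0.21 -0.08 -1.03] 0.96
0.002 [ 0.67 -0.22 -1.3 ] 1.27
0 [ 0.67 -0.2  -0.13] 0.21
-0.002 [ 0.66 -0.7   1.84] -1.36
[-0.87891669 -0.70501453  2.8197487 ]
```

```bash
python3 - <<'E'
from h import *
from cell import manip, cams
s=manip.state(); p=np.array(s["tool_pos"]); 
manip.move_linear(p+[0,0,.0002],.02); manip.set_gripper(.06,10); manip.dwell(.2)
print(force(manip)[0])
manip.move_linear(p+[0,0,.12],.1)
manip.set_joints([1.068,.264,1.604,0,1.274,-.037]); manip.dwell(.2)
print(manip.state()["clock"])
for n in("top","side"):
    c=cams.capture(n); pickle.dump(c,open(n+"2.pkl","wb"))
    a=c["image"][100:400,220:520] if n=="top" else c["image"][100:400,150:450]
    cv2.imwrite(f"pics/{n}2.png",cv2.resize(a,(600,600),interpolation=cv2.INTER_CUBIC))
E
```

```text
[ 0.15770581 -0.15928755 -0.08009157]
44.3
```

View pics/top2.png

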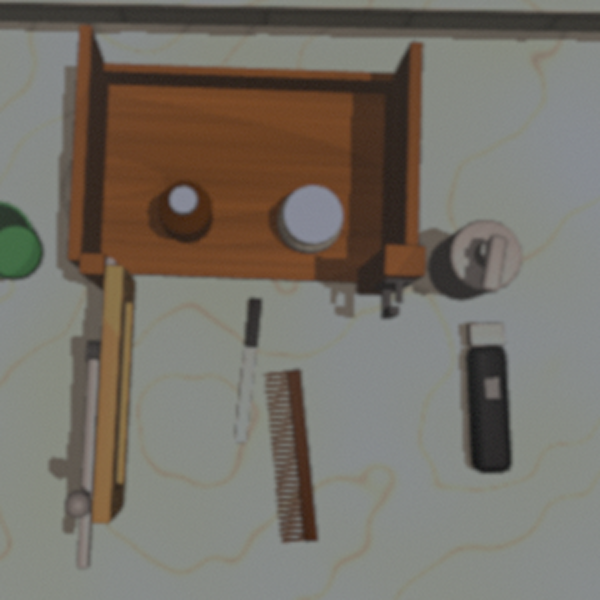

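View pics/side2.png

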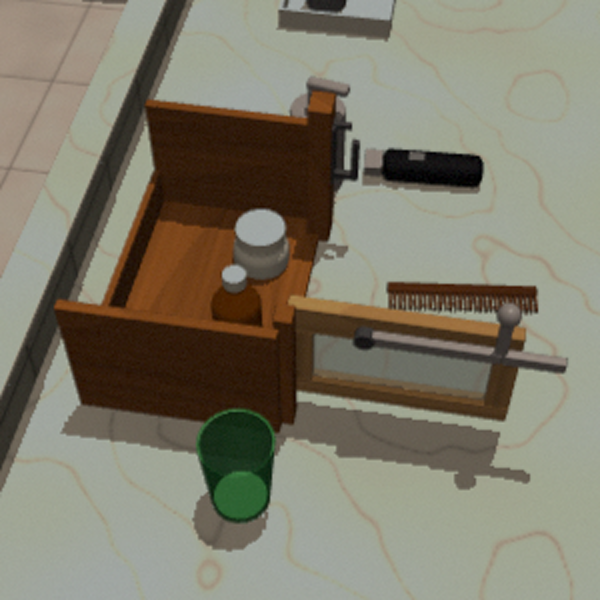

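Gate at about 90° (top view (117,265) to (103,522)), bar parallel to the gate's top edge, knob at (78,502), and every other object where it was.

```bash
python3 -c "
from cell import order; print(order.close_job())"
```

```text
the job is handed in; nothing more can be done
None
```

The gate stands open at about a right angle with the latch bar level again, and I handed the job in at about 44 s of the 70 s allowed.

- **Lift:** I pinched the knob across the gate and raised the bar in small steps. I felt the hood at about 0.09 rad and stopped with the hand bearing about 4.3 N.
- **Swing:** I kept that height and swung the gate to a commanded 91°. The hood's load fell away at about 3°, with no jump in force to suggest the lip was caught.
- **Radius error:** My hinge estimate was 1–2 mm off. This built up a pull of up to about 6 N along the gate between 10° and 20°, after the nose was out of the keeper. I corrected it by force feedback, but the pads may have slipped slightly on the ball.
- **Lowering:** I let the bar down until it rested. It settled at about 0 rad, and I pressed it onto its rest with about 3 N before letting go.
- **Last checks:** The force on the hand was near zero after release, and the arm is back at its start pose. The final top and side pictures show the bar parallel to the gate's top edge and the other objects apparently where they were. I judged this by eye and did not measure the gate angle or the object positions again.

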